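# Pack the closed specimen pots into the carrier

## Robot

A 6-joint arm with a two-finger parallel gripper is mounted at the origin on the work surface. World frame = base frame: x ahead of the robot, y to its left, z up, the work surface at z = 0. Lengths are in m, angles in degrees, forces in N, time in s.
With the tool pointing down it reaches from about 0.4 to 0.825 m from the base axis. Payload 7 kg.
Tool frame: the origin (TCP) lies at the very end of the fingers, on their centre line; the grasp point (between the pads) lies 19 mm behind it (r.hold_point_z is the distance from the TCP to the grasp point, in m); x points along the fingers, y is the direction in which the jaws open and shut, and the axes are right-handed (so a half turn about x gives the same grasp; the last joint's range is limited). The gripper opens to 88 mm and grips with 3 to 60 N. Pads are 19 mm wide; open, the fingers measure 130 mm over their backs; the gripper's body (78 mm by 193 mm) begins 47 mm behind the grasp point.
Start: joints at [-57.004, 20.546, 0.682, 0, -70.136, -16.507], TCP at [0.192, -0.647, 0.191] pointing down, gripper open.
Joint ranges: [-176.03, 176.03], [-82.01, 121.73], [-58.28, 71.71], [-173.87, 95.51], [-174.79, -0.11], [-173.66, 173.66]. Speed limits (degrees/s): [136.94, 136.94, 172.46, 180, 180, 180].

## Interface

Orientations are given as [roll, pitch, yaw] about the fixed x, y, z axes, in that order (R = Rz(yaw) Ry(pitch) Rx(roll)).
In Python, from plant import r gives the robot as it stands. The module is installed in compiled form; this text tells all that it offers.
- The arm moves only by the shell command python3 -m creep 'ROWS' [FORCE]. ROWS is JSON, a list of rows, each a list of 7 numbers: the turn, a rotation vector about the tool's x, y, z in rad, then the shift along the tool's x, y, z in cm, then the opening in per cent of the stroke, from 0 (shut) to 100 (fully open). In form: [[rx, ry, rz, x, y, z, fingers], ...]. A call has 1 to 8 rows; each row shifts and turns the commanded pose from where the row before left it, along the tool's axes as they then stand; what a row does not reach is not made up. A row lasts 1/10 s, in which the tool goes at most 50 mm and 8.59 degrees, less where a joint would pass 70% of its speed; a pose out of reach is approached as far as the arm can. A call is refused whole if a number of a shift passes 5 or a number of a turn 0.15, either way. A call with a gripper value outside its range is refused whole. The fingers move at their own pace and stop on an object; FORCE is the grip in N (left out, the last holds). Time passes only in rows, so rows that do not move let the fingers close. It gives the time, the measured TCP pose, the force and the opening at its end, in the units of the state.
- r.get_state(): the state, without advancing time (a new reading comes with each control period).
- r.capture(name): name is "side" or "top"; returns (picture, depth): 400x640x3 uint8, blue, green, red; 400x640 float32, m along the optical axis (not along the pixel's ray), 0 where there is no reading.
- r.camera_info(name): a dict with "fovy" (degrees; the focal length in pixels is half the picture's height over the tangent of half this angle, whatever the lens; pixels are square), "cx", "cy" (the principal point, pixels), "camera_from_world" (4x4, takes a point from world to camera coordinates). Camera axes: x right, y down, z forward; pixel columns grow to the right and rows downward; lengths in m; the calibration is good to about 2 mm. A picture is of the moment at which its call begins. camera_info takes no time and is no camera call.
- r.close_job(): hands the job in, once; it reports no verdict.
Trained networks look in the newest picture that a camera, given by its name, has taken for a name from the list of things; names that differ only in an ending like _2 or _b are one class to them, and where a whole thing is asked for, a point or a joint stands for the part that bears it (a point fixed in the world has none). Each returns a list of dicts, best first, with "score" (0 to 1); they miss things now and then, are a little off and sometimes report something else, mostly with a low value. They report only what shows in the picture. A call takes as long as a camera call. They do not tell look-alikes from the thing itself.
- r.look_for(query, camera): "rect" ([left, top, right, bottom] in pixels, round what is visible of it).
- r.masks_of(query, camera): "pixels" (400x640 bool, what is visible of it) and "rect" ([left, top, right, bottom] in pixels, round what is visible of it).
The state is a dict: "time_s": time; "joints": joint angles; "qd": joint speeds; "joint_torque": joint torques, N m; "tcp_pos": TCP position; "eef_rot": TCP orientation; "contact_force": force on the tool from outside, world axes, zero at the start; "moment": the same for the moment, N m; "gripper_width": finger opening in m.
Only numpy, scipy, OpenCV 4.12 (cv2) and the standard library are available. Lean on these libraries where they do the work, as an engineer would, in place of code of your own. Each camera call takes 0.05 s, during which the arm holds its last target. There are 200 camera calls.

## Task

Put the three closed (lidded) specimen pots into the carrier, each standing upright in the bay of its own shape and size: large round, small round and square. Keep them upright and set them down rather than dropping them. Leave the three open, empty pots standing where they are.

Things in the scene. Friction and masses are not known exactly. Their poses are not given: they have to be found in the camera images.
- large_pot: Large closed round specimen pot, white plastic, standing upright: body 55 mm diameter, on top a ribbed white screw lid 58 mm diameter and 18 mm high; 66 mm tall in all, 0.10 to 0.17 kg. The lid is fast and is the place to grip. Origin at the centre of its underside, z up.
- small_pot: Small closed round specimen pot, white plastic, standing upright: body 33 mm diameter, on top a ribbed white screw lid 36 mm diameter and 18 mm high; 58 mm tall in all, 0.04 to 0.07 kg. The lid is fast and is the place to grip. Origin at the centre of its underside, z up.
- square_pot: Closed square specimen pot, white plastic, standing upright: body 43 x 43 mm, on top a square white lid 46 x 46 mm and 18 mm high; 66 mm tall in all, 0.07 to 0.13 kg. The lid is fast and is the place to grip. x and y axes square to its sides. Origin at the centre of its underside, z up.
- bay_large: Large round bay, 74 mm inside diameter, for the large round pot. Black wall 18 mm high, 3 mm thick, on the carrier's grey base. Origin: bay centre at the top of the base, 6 mm above the bench (a pot stands there); z up, the row of bays runs along y. The bays stand on one fixed carrier (base 104 x 276 mm, low loop at each end), 88 mm apart, in any order.
- bay_square: Square bay, 62 x 62 mm inside, for the square pot, with its sides along the bay's to about 15 degrees, any quarter turn. x, y axes square to its walls. Black wall 18 mm high, 3 mm thick, on the carrier's grey base. Origin: bay centre at the top of the base, 6 mm above the bench (a pot stands there); z up, the row of bays runs along y.
- bay_small: Small round bay, 50 mm inside diameter, for the small round pot. Black wall 18 mm high, 3 mm thick, on the carrier's grey base. Origin: bay centre at the top of the base, 6 mm above the bench (a pot stands there); z up, the row of bays runs along y.
- open_large: Look-alike to leave: empty large round pot without lid, open at the top, white plastic, 55 mm diameter, 60 mm tall, light (0.05 kg). Origin at the centre of its underside, z up.
- open_small: Look-alike to leave: empty small round pot without lid, open at the top, white plastic, 33 mm diameter, 52 mm tall, light (0.03 kg). Origin at the centre of its underside, z up.
- open_square: Look-alike to leave: empty square pot without lid, open at the top, white plastic, 43 x 43 mm, 60 mm tall, light (0.05 kg). Origin at the centre of its underside, z up.
There are look-alikes about, which are no part of the job. What is shaped like the small_pot but yellow is not meant. Leave any purple look-alike of the square_pot alone.

How it is judged (in metres and radians):
At the end, for the whole second after the job is handed in: Each closed pot stands in its own bay, within 15 mm of the bay's centre, with its underside on the carrier's base (-4 to +5 mm), upright within 0.12 rad, at rest and released; each open pot is upright within 0.12 rad and within 25 mm of where it stood at the start (horizontal distance between large_pot and bay_large below 0.015 m and z of large_pot in the frame of bay_large between -0.004 and 0.005 m and angle between each of large_pot, square_pot, small_pot, open_large, open_small, open_square's own z axis and vertical below 0.12 rad and linear speed of each of large_pot, square_pot, small_pot below 0.02 m/s and contact force between each of large_pot, square_pot, small_pot and the fingers below 0.1 N and horizontal distance between square_pot and bay_square below 0.015 m and z of square_pot in the frame of bay_square between -0.004 and 0.005 m and horizontal distance between small_pot and bay_small below 0.015 m and z of small_pot in the frame of bay_small between -0.004 and 0.005 m and distance of each of open_large, open_small, open_square from where it was at the start of the episode below 0.025 m); the robot touches nothing.
It fails at once if a closed pot was tipped far over (more than about 45 degrees) (angle between any of large_pot, square_pot, small_pot's own z axis and vertical above 0.8 rad).
It fails at once if a closed pot was dropped: let go of, touching nothing, with its underside more than 40 mm above the bench ((height (world z) of large_pot above 0.04 m and contact force between large_pot and anything else below 0.001 N) or (height (world z) of square_pot above 0.04 m and contact force between square_pot and anything else below 0.001 N) or (height (world z) of small_pot above 0.04 m and contact force between small_pot and anything else below 0.001 N)).
It fails at once if an open pot was carried off or knocked over (distance of any of open_large, open_small, open_square from where it was at the start of the episode above 0.06 m or angle between any of open_large, open_small, open_square's own z axis and vertical above 0.8 rad).
It also fails if it takes over 80 s, if anything falls off the work surface, if the arm or the gripper's body presses on something with over 40 N, if the wrist force passes 120 N, or if a joint passes its speed limit or range.

## Working session

There is one attempt and no reset: what is moved stays moved. The work goes in short steps, Python scripts to look and compute and a shell command to move; the robot and the scene stay as the last step left them, time stands still between calls to the robot, and variables do not carry over. Pictures are saved under pics/ and viewed, about 12 in all and at most 16, crops included, and the job is handed in when it is done.

```bash
mkdir -p pics; cat > h.py <<'E'
import numpy as np, cv2
from plant import r
def cloud(name):
    im,d=r.capture(name); c=r.camera_info(name)
    f=200/np.tan(np.radians(c["fovy"])/2); T=np.linalg.inv(np.array(c["camera_from_world"]))
    v,u=np.mgrid[:400,:640]
    P=np.stack([(u-c["cx"])/f*d,(v-c["cy"])/f*d,d],-1)@T[:3,:3].T+T[:3,3]
    P[d==0]=np.nan
    return im,d,P
E
python3 - <<'E'
from h import *
for n in("top","side"):
    im,d,P=cloud(n); cv2.imwrite(f"pics/{n}0.png",im); np.save(f"pics/{n}0.npy",P)
    c=r.camera_info(n); print(n,c["fovy"],c["cx"],c["cy"],np.round(np.linalg.inv(c["camera_from_world"]),3).tolist())
print({k:np.round(v,3).tolist() for k,v in r.get_state().items()})
E
```

```text
top 56.36273295503279 317.72279910184636 205.28782400413854 [[0.017, -0.997, 0.076, 0.409], [-1.0, -0.015, 0.026, -0.011], [-0.025, -0.076, -0.997, 1.041], [0.0, 0.0, 0.0, 1.0]]
side 49.98102623332515 318.0922577861058 190.69667940121857 [[-0.98, -0.144, 0.14, 0.358], [-0.2, 0.66, -0.724, 0.681], [0.012, -0.737, -0.676, 0.668], [0.0, 0.0, 0.0, 1.0]]
{'time_s': 0.1, 'joints': [-57.004, 20.587, 0.639, -0.018, -70.138, -16.508], 'qd': [0.053, -0.094, 0.17, -0.068, 0.017, -0.122], 'joint_torque': [-0.002, -58.416, 29.375, 7.015, 0.01, -0.0], 'tcp_pos': [0.191, -0.647, 0.191], 'eef_rot': [95.538, 89.913, 112.021], 'contact_force': [0.448, -0.027, 0.383], 'moment': [0.012, 0.026, 0.036], 'gripper_width': 0.087}
```

View pics/top0.png

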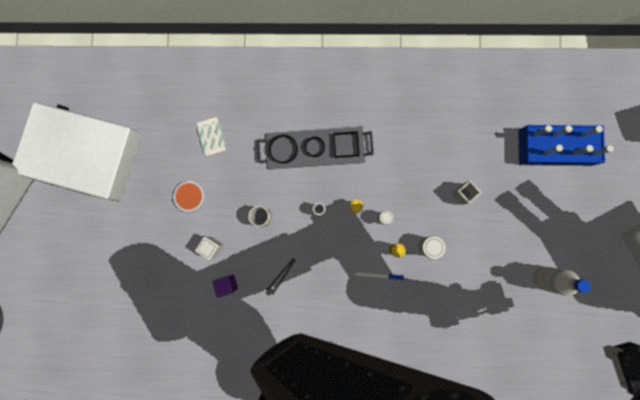

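View pics/side0.png

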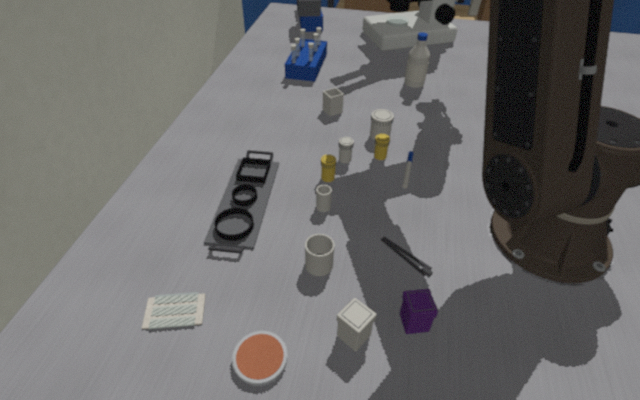

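Top view: the closed pots are the large at (433,247), the small at (386,217) and the square at (207,247). The open ones, at (260,216), (319,209) and (468,192), have dark mouths. Yellow pots at (356,206) and (398,250) and the purple one at (225,286) are look-alikes. The carrier is at (313,147), with bays large, small, square from left to right.

```bash
cat > m.py <<'E'
from h import *
P=np.load("pics/top0.npy"); im=cv2.imread("pics/top0.png")
def blob(u,v,zlo,zhi,w=24):
    Q=P[v-w:v+w,u-w:u+w]; m=((Q[...,2]>zlo)&(Q[...,2]<zhi)).astype(np.uint8)
    n,l,s,c=cv2.connectedComponentsWithStats(m)
    k=l[w,w] or 1+np.argmax(s[1:,4]); q=Q[l==k]
    rc=cv2.minAreaRect(q[:,:2].astype(np.float32)); (cc,cr)=cv2.minEnclosingCircle(q[:,:2].astype(np.float32))
    return s[k,4],np.round(rc[0],4),np.round(rc[1],3),round(rc[2],1),"circ",np.round(cc,4),round(cr,4),"zmed",round(float(np.median(q[:,2])),3)
print("table z",[np.round(np.nanmedian(P[a:a+15,b:b+15,2]),4) for a,b in((170,150),(180,420),(80,300),(225,330))])
for n,u,v,lo in(("large",433,247,.055),("small",386,217,.047),("square",207,247,.055),("oL",260,216,.05),("oS",319,209,.042),("oSq",468,192,.05),("y1",356,206,.03),("y2",398,250,.03),("purple",225,286,.03)):
    print(n,*blob(u,v,lo,.09))
for n,u,v in(("bL",281,149),("bS",313,147),("bSq",345,145)):
    print(n,*blob(u,v,.015,.04,19), "px",np.round(P[v,u],3))
E
python3 m.py
python3 - <<'E'
import cv2,numpy as np
t=cv2.imread("pics/top0.png")
cv2.imwrite("pics/crop.png",cv2.resize(t[120:275,190:490],None,fx=2.6,fy=2.6,interpolation=cv2.INTER_CUBIC))
E
```

```text
table z [np.float64(-0.0007), np.float64(-0.0006), np.float64(-0.0003), np.float64(-0.0006)]
large 412 [ 0.3798 -0.2853] [0.057 0.056] 1.1 circ [ 0.3794 -0.2856] 0.029 zmed 0.066
small 153 [ 0.4547 -0.1637] [0.034 0.035] 19.0 circ [ 0.4547 -0.1639] 0.0187 zmed 0.058
square 328 [0.3663 0.3047] [0.046 0.046] 58.2 circ [0.3666 0.3046] 0.0303 zmed 0.066
oL 94 [0.4526 0.171 ] [0.053 0.054] 21.8 circ [0.4528 0.1714] 0.0277 zmed 0.059
oS 39 [0.4757 0.0126] [0.029 0.029] 0.8 circ [0.4756 0.0125] 0.0161 zmed 0.051
oSq 124 [ 0.5253 -0.3812] [0.043 0.045] 40.9 circ [ 0.5248 -0.3807] 0.0298 zmed 0.058
y1 150 [ 0.4823 -0.0853] [0.034 0.034] 0.2 circ [ 0.483  -0.0855] 0.0179 zmed 0.058
y2 162 [ 0.3686 -0.1955] [0.034 0.034] 3.1 circ [ 0.369  -0.1962] 0.0185 zmed 0.058
purple 365 [0.2678 0.259 ] [0.046 0.047] 19.1 circ [0.2678 0.259 ] 0.0313 zmed 0.065
bL 126 [0.6433 0.1148] [0.078 0.077] 88.7 circ [0.6437 0.1155] 0.0401 zmed 0.022 px [0.645 0.122 0.006]
bS 84 [0.6504 0.0274] [0.054 0.053] 0.9 circ [0.651  0.0278] 0.0282 zmed 0.022 px [0.653 0.032 0.003]
bSq 141 [ 0.6585 -0.0596] [0.069 0.068] 4.7 circ [ 0.6581 -0.0598] 0.0475 zmed 0.023 px [ 0.659 -0.058  0.006]
```

View pics/crop.png

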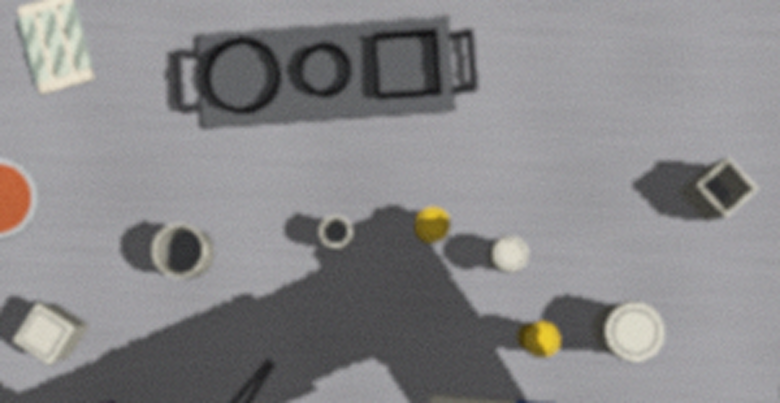

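The crop confirms it: the white lids are solid at the three chosen spots, and the open pots show dark mouths. Next are the obstacle heights and a move planner.

```bash
cat > go.py <<'E'
import sys
from h import *
from scipy.spatial.transform import Rotation as Ro
s=r.get_state(); R=Ro.from_euler('xyz',s["eef_rot"],degrees=True); p=s["tcp_pos"]; M=R.as_matrix()
jy=np.degrees(np.arctan2(M[1,1],M[0,1]))
print("t",s["time_s"],"p",np.round(p,4),"jaw",round(jy,1),"toolx",np.round(M[:,0],3),"w",round(s["gripper_width"],4),"F",np.round(s["contact_force"],1),"q",np.round(s["joints"],0))
for a in sys.argv[1:]:
    x,y,z,j=map(float,a.split(","))
    d=min(((j-jy+180*k) for k in(-1,0,1,2,-2)),key=abs); j=np.radians(jy+d)
    Y=np.array([np.cos(j),np.sin(j),0]); X=np.array([0,0,-1.]); T=Ro.from_matrix(np.stack([X,Y,np.cross(X,Y)],1))
    print(a,"turn",np.round((R.inv()*T).as_rotvec(),3),"then shift cm",np.round(T.inv().apply(np.array([x,y,z])-p)*100,2))
    R=T;p=np.array([x,y,z]);jy=np.degrees(j)
E
python3 go.py .379,-.2855,.15,90 .379,-.2855,.15,0
python3 - <<'E'
import numpy as np
P=np.load("pics/top0.npy").reshape(-1,3); P=P[(P[:,2]>.08)&(P[:,2]<.6)&(P[:,0]>-.1)]
for x in np.arange(0,.9,.1):
  print(round(x,1),[(round(y,1),round(P[m,2].max(),2)) for y in np.arange(-.9,.9,.1) if (m:=(abs(P[:,0]-x-.05)<.05)&(abs(P[:,1]-y-.05)<.05)).sum()>5])
E
```

```text
t 0.1 p [ 0.1914 -0.6468  0.1906] jaw 106.5 toolx [-0.001  0.001 -1.   ] w 0.0874 F [ 0.4 -0.   0.4] q [-57.  21.   1.  -0. -70. -17.]
.379,-.2855,.15,90 turn [ 0.288 -0.    -0.001] then shift cm [ 4.06 36.13 18.76]
.379,-.2855,.15,0 turn [1.571 0.    0.   ] then shift cm [0. 0. 0.]
0.0 [(np.float64(0.1), np.float64(0.3))]
0.1 [(np.float64(-0.6), np.float64(0.34)), (np.float64(-0.0), np.float64(0.55)), (np.float64(0.1), np.float64(0.37))]
0.2 [(np.float64(-0.7), np.float64(0.31)), (np.float64(-0.6), np.float64(0.34)), (np.float64(-0.1), np.float64(0.6)), (np.float64(-0.0), np.float64(0.59))]
0.3 [(np.float64(-0.7), np.float64(0.16)), (np.float64(-0.6), np.float64(0.16))]
0.4 [(np.float64(0.8), np.float64(0.09))]
0.5 [(np.float64(0.5), np.float64(0.08)), (np.float64(0.6), np.float64(0.08)), (np.float64(0.7), np.float64(0.09)), (np.float64(0.8), np.float64(0.13))]
0.6 [(np.float64(-0.8), np.float64(0.11)), (np.float64(-0.7), np.float64(0.11)), (np.float64(-0.6), np.float64(0.11)), (np.float64(0.5), np.float64(0.08)), (np.float64(0.6), np.float64(0.09)), (np.float64(0.7), np.float64(0.08)), (np.float64(0.8), np.float64(0.08))]
0.7 [(np.float64(0.6), np.float64(0.08)), (np.float64(0.7), np.float64(0.08))]
0.8 []
```

```bash
python3 -m creep '[[-0.14,0,0,-1,0,0,100],[-0.14,0,0,-1,0,0,100],[-0.14,0,0,0,0,0,100],[-0.14,0,0,0,0,0,100],[-0.14,0,0,0,0,0,100],[-0.14,0,0,0,0,0,100],[-0.14,0,0,0,0,0,100],[-0.14,0,0,0,0,0,100]]' 20 && python3 -m creep '[[-0.14,0,0,0,0,0,100],[-0.11,0,0,0,0,0,100],[0,0,0,0,0,0,100]]'; python3 go.py .379,-.2855,.21,185 .379,-.2855,.038,185
```

```text
time_s: 0.9
tcp_pos: [0.1915, -0.6469, 0.2109]
eef_rot: [29.1, 89.9, 110.1]
contact_force: [-0.3, -0.5, -0.1]
gripper_width: 0.0877
time_s: 1.2
tcp_pos: [0.1915, -0.647, 0.211]
eef_rot: [16.5, 89.9, 111.5]
contact_force: [-0.4, 0.4, 0.6]
gripper_width: 0.0873
t 1.2 p [ 0.1915 -0.647   0.211 ] jaw -174.9 toolx [-0.     0.001 -1.   ] w 0.0873 F [-0.4  0.4  0.6] q [-57.  20.   2.  -0. -72.  62.]
.379,-.2855,.21,185 turn [ 0.001  0.001 -0.   ] then shift cm [  0.1  -21.83  34.37]
.379,-.2855,.038,185 turn [0. 0. 0.] then shift cm [17.2  0.   0. ]
```

```bash
python3 -m creep '[[0,0,0,0,-1.2,1.8,100],[0,0,0,0,-2.2,3.4,100],[0,0,0,0,-2.2,3.5,100],[0,0,0,0,-2.2,3.5,100],[0,0,0,0,-2.2,3.5,100],[0,0,0,0,-2.2,3.5,100],[0,0,0,0,-2.2,3.5,100],[0,0,0,0,-2.2,3.5,100]]' && python3 -m creep '[[0,0,0,0,-2.2,3.5,100],[0,0,0,0,-2.2,3.4,100],[0,0,0,0,-1.0,1.3,100],[0,0,0,0,0,0,100],[0,0,0,0,0,0,100]]'; python3 go.py .379,-.2855,.10,185 .379,-.2855,.038,185
```

```text
time_s: 2.0
tcp_pos: [0.3345, -0.3702, 0.2114]
eef_rot: [-92.6, 90.0, 2.2]
contact_force: [0.4, -0.2, 0.6]
gripper_width: 0.0871
time_s: 2.5
tcp_pos: [0.3809, -0.2852, 0.2115]
eef_rot: [82.7, 90.0, 177.6]
contact_force: [-0.6, -0.6, -0.8]
gripper_width: 0.0874
t 2.5 p [ 0.3809 -0.2852  0.2115] jaw -175.1 toolx [-0.  0. -1.] w 0.0874 F [-0.6 -0.6 -0.8] q [-13.   1. -22.   0. -68.  18.]
.379,-.2855,.10,185 turn [-0.001  0.    -0.   ] then shift cm [11.15  0.19 -0.02]
.379,-.2855,.038,185 turn [0. 0. 0.] then shift cm [6.2 0.  0. ]
```

```bash
python3 -m creep '[[0,0,0,2,0.2,0,100],[0,0,0,3,0,0,100],[0,0,0,3,0,0,100],[0,0,0,3,0,0,100],[0,0,0,3,0,0,100],[0,0,0,2.3,0,0,100],[0,0,0,1,0,0,100],[0,0,0,0,0,0,100]]' && python3 -m creep '[[0,0,0,0,0,0,60],[0,0,0,0,0,0,55],[0,0,0,0,0,0,50],[0,0,0,0,0,0,50],[0,0,0,0,0,0,50],[0,0,0,0,0,0,50],[0,0,0,0,0,0,50],[0,0,0,0,0,0,50]]' 20; python3 go.py
```

```text
time_s: 3.3
tcp_pos: [0.3775, -0.286, 0.0373]
eef_rot: [71.9, 89.8, 166.8]
contact_force: [0.7, 0.4, 0.5]
gripper_width: 0.0879
time_s: 4.1
tcp_pos: [0.3788, -0.2856, 0.0385]
eef_rot: [72.8, 90.0, 167.8]
contact_force: [-1.1, -0.3, 0.3]
gripper_width: 0.0442
t 4.1 p [ 0.3788 -0.2856  0.0385] jaw -175.0 toolx [-0.  0. -1.] w 0.0442 F [-1.1 -0.3  0.3] q [-13.  11. -36.   0. -43.  18.]
```

The jaws went to 44 mm with no lid between them, which is unexpected, so I'll look.

```bash
python3 - <<'E'
from h import *
a,d,P=cloud("top"); b,_,_=cloud("side"); np.save("pics/t1.npy",P)
cv2.imwrite("pics/v1.png",np.hstack([cv2.resize(a[160:320,340:540],(400,320)),cv2.resize(b[60:220,300:500],(400,320))]))
c=r.camera_info("top")
for q in ([.379,-.2855,.066],[.3788,-.2856,.0385]):
  f=200/np.tan(np.radians(c["fovy"])/2); k=(np.array(c["camera_from_world"])@np.r_[q,1])[:3]; print(c["cx"]+f*k[0]/k[2],c["cy"]+f*k[1]/k[2])
E
```

```text
433.3328372126106 247.30784480484786
430.42584416532526 247.01041175580218
```

View pics/v1.png

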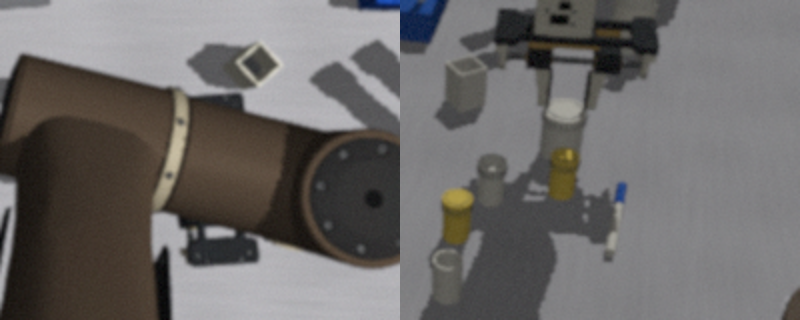

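The side view shows the fingers standing behind the lid, on its −y side. I'll measure the gripper in both clouds.

```bash
python3 - <<'E'
from h import *
b,d,S=cloud("side"); P=np.load("pics/t1.npy")
def pr(name,q):
  c=r.camera_info(name);f=200/np.tan(np.radians(c["fovy"])/2); k=(np.array(c["camera_from_world"])@np.r_[q,1])[:3]; return np.round([c["cx"]+f*k[0]/k[2],c["cy"]+f*k[1]/k[2]])
print("tcp in side",pr("side",[.3788,-.2856,.0385]),"lid",pr("side",[.379,-.2855,.066]))
# crop coords -> px
for n,x,y in(("finL tip",545,98),("finL",543,80),("finR tip",591,103),("finR",596,85),("lid",565,108),("body",570,20),("blk L",540,55),("blk R",605,60),("yel",565,160)):
  u,v=300+(x-400)//2,60+y//2; print(n,(u,v),np.round(S[v,u],3))
for n,x,y in(("A",220,100),("B",222,250)):
  u,v=340+x//2,160+y//2; print(n,(u,v),np.round(P[v,u],3))
m=(S[...,2]<.15)&(S[...,2]>.03)&(abs(S[...,0]-.379)<.1)&(S[...,1]<-.24)&(S[...,1]>-.4)
g=S[60:220:4,300:500:4]
for v in range(94,130,2):
  print(v,[tuple(np.round(S[v,u]*1000).astype(int).tolist()) for u in range(370,402,4)])
E
```

```text
tcp in side [381. 123.] lid [382. 114.]
finL tip (372, 109) [ 0.406 -0.272  0.086]
finL (371, 100) [ 0.411 -0.272  0.112]
finR tip (395, 111) [ 0.348 -0.277  0.085]
finR (398, 102) [ 0.344 -0.28   0.11 ]
lid (382, 114) [ 0.38  -0.284  0.067]
body (385, 70) [ 0.386 -0.263  0.2  ]
blk L (370, 87) [ 0.415 -0.243  0.163]
blk R (402, 90) [ 0.34  -0.249  0.161]
yel (382, 140) [ 0.37  -0.185  0.057]
A (450, 210) [ 0.468 -0.291  0.182]
B (451, 285) [ 0.298 -0.293  0.179]
94 [(414, -244, 144), (404, -244, 145), (405, -506, -2), (393, -506, 0), (381, -509, 0), (369, -510, 0), (357, -513, 0), (348, -248, 150)]
96 [(415, -269, 124), (405, -272, 124), (404, -492, -1), (392, -492, 1), (380, -497, 0), (368, -499, 0), (356, -292, 118), (347, -251, 143)]
98 [(414, -269, 118), (404, -270, 119), (402, -476, 2), (391, -487, -3), (379, -487, -1), (367, -489, -1), (356, -281, 119), (346, -276, 123)]
100 [(414, -270, 112), (404, -272, 113), (402, -472, -2), (390, -475, -3), (378, -473, 0), (366, -475, 0), (355, -279, 115), (345, -277, 117)]
102 [(413, -271, 106), (403, -271, 107), (400, -455, 1), (389, -46
[... 1193 characters left out ...]
)]
120 [(413, -356, -1), (398, -264, 60), (388, -261, 63), (377, -257, 67), (368, -263, 65), (358, -267, 63), (346, -366, 1), (335, -371, 0)]
122 [(412, -345, -1), (397, -262, 55), (387, -258, 59), (377, -261, 59), (367, -257, 63), (357, -268, 57), (346, -361, -2), (335, -359, 1)]
124 [(410, -335, 0), (397, -265, 47), (386, -255, 55), (376, -257, 55), (366, -259, 55), (356, -267, 52), (345, -349, 0), (334, -354, -2)]
126 [(409, -325, -1), (396, -266, 40), (385, -256, 48), (375, -256, 50), (365, -264, 46), (355, -274, 41), (344, -343, -3), (333, -338, 2)]
128 [(408, -315, -1), (395, -265, 35), (385, -260, 39), (375, -259, 41), (365, -264, 40), (355, -272, 36), (343, -331, -1), (333, -331, 0)]
```

The fingertips are really at z ≈ 0.075, about 36 mm above the reported TCP height. They closed above the lid, so nothing was touched. I'll open and re-measure before correcting.

```bash
python3 -m creep '[[0,0,0,0,0,0,100],[0,0,0,0,0,0,100],[0,0,0,0,0,0,100],[0,0,0,0,0,0,100],[0,0,0,0,0,0,100],[0,0,0,0,0,0,100],[0,0,0,0,0,0,100]]'; cat > tips.py <<'E'
from h import *
b,d,S=cloud("side"); p=r.get_state()["tcp_pos"]
# lowest gripper points near the TCP, outside the lid radius, by x side
for sg in(1,-1):
    m=(sg*(S[...,0]-p[0])>.015)&(sg*(S[...,0]-p[0])<.075)&(abs(S[...,1]-p[1])<.022)&(S[...,2]>.012)&(S[...,2]<p[2]+.075)
    q=S[m]; rr=np.hypot(*(q[:,:2]-p[:2]).T); q=q[rr>.031] if p[2]<.07 else q
    z=np.sort(q[:,2]); print("side",sg,"n",len(q),"lowest z",np.round(z[:12:3],3),"x",np.round(np.percentile(q[:,0],[5,50,95]),3),"y",np.round(np.median(q[:,1]),3))
print("tcp",np.round(p,4)); cv2.imwrite("pics/s.png",cv2.resize(b[60:180,300:460],(640,480)))
E
python3 tips.py
```

```text
time_s: 4.95
tcp_pos: [0.3789, -0.2856, 0.0385]
eef_rot: [-81.5, 90.0, 13.5]
contact_force: [0.2, -0.6, 0.1]
gripper_width: 0.0871
side 1 n 88 lowest z [0.074 0.077 0.079 0.081] x [0.422 0.429 0.437] y -0.27
side -1 n 103 lowest z [0.071 0.075 0.077 0.079] x [0.318 0.327 0.335] y -0.28
tcp [ 0.3789 -0.2856  0.0385]
```

View pics/s.png

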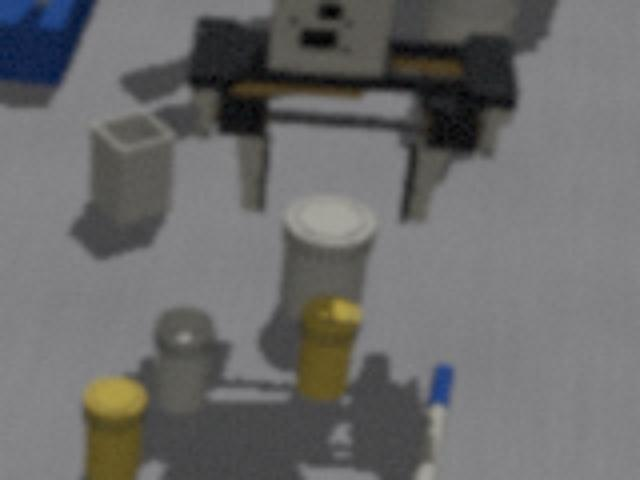

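The tips are at z ≈ 0.073 against a reported 0.0385, so the reported z reads about 35 mm low. xy agrees. I'll go 3.4 cm lower and check again before gripping.

```bash
python3 -m creep '[[0,0,0,1,0,0,100],[0,0,0,1.2,0,0,100],[0,0,0,1.2,0,0,100],[0,0,0,0,0,0,100],[0,0,0,0,0,0,100]]' && python3 tips.py
```

```text
time_s: 5.5
tcp_pos: [0.3785, -0.2856, 0.0041]
eef_rot: [76.3, 89.9, 171.3]
contact_force: [-0.8, 0.4, 0.5]
gripper_width: 0.0877
side 1 n 82 lowest z [0.041 0.043 0.045 0.046] x [0.422 0.429 0.437] y -0.27
side -1 n 96 lowest z [0.039 0.042 0.045 0.045] x [0.317 0.326 0.334] y -0.28
tcp [ 0.3789 -0.2856  0.0045]
```

Tips are at 0.039, as wanted. Now I grip.

```bash
python3 -m creep '[[0,0,0,0,0,0,50],[0,0,0,0,0,0,50],[0,0,0,0,0,0,50],[0,0,0,0,0,0,50],[0,0,0,0,0,0,50],[0,0,0,0,0,0,50],[0,0,0,0,0,0,50]]' 20 && python3 -m creep '[[0,0,0,-1,0,0,50],[0,0,0,-2,0,0,50],[0,0,0,-3,0,0,50],[0,0,0,-3,0,0,50],[0,0,0,-2,0,0,50],[0,0,0,-1,0,0,50],[0,0,0,0,0,0,50]]'; python3 go.py .6435,.115,.12,185 .6435,.115,.011,185
```

```text
time_s: 6.25
tcp_pos: [0.379, -0.2856, 0.0046]
eef_rot: [-120.3, 90.0, -25.3]
contact_force: [0.2, 1.3, 3.3]
gripper_width: 0.0574
time_s: 6.95
tcp_pos: [0.3795, -0.2857, 0.1257]
eef_rot: [-108.2, 89.9, -13.2]
contact_force: [0.7, -0.5, -1.5]
gripper_width: 0.0576
t 6.95 p [ 0.3795 -0.2857  0.1257] jaw -175.0 toolx [ 0.002 -0.001 -1.   ] w 0.0576 F [ 0.7 -0.5 -1.5] q [-13.   5. -29.   0. -56.  18.]
.6435,.115,.12,185 turn [-0.    -0.001  0.002] then shift cm [  0.57 -29.79  37.62]
.6435,.115,.011,185 turn [0. 0. 0.] then shift cm [10.9  0.   0. ]
```

```bash
python3 -m creep '[[0,0,0,0,-0.8,1,50],[0,0,0,0,-1.6,2,50],[0,0,0,0,-2.3,2.9,50],[0,0,0,0,-2.7,3.4,50],[0,0,0,0,-2.7,3.4,50],[0,0,0,0,-2.7,3.4,50],[0,0,0,0,-2.7,3.4,50],[0,0,0,0,-2.7,3.4,50]]' && python3 -m creep '[[0,0,0,0,-2.7,3.4,50],[0,0,0,0,-2.7,3.4,50],[0,0,0,0,-2.7,3.4,50],[0,0,0,0,-2,2.5,50],[0,0,0,0,-1.1,1.4,50],[0,0,0,0,-0.5,0.6,50],[0,0,0,0,0,0,50],[0,0,0,0,0,0,50]]'; python3 go.py .6435,.115,.11,185 .6435,.115,.011,185
```

```text
time_s: 7.75
tcp_pos: [0.5401, -0.0394, 0.1228]
eef_rot: [94.6, 89.8, -170.4]
contact_force: [0.4, -1.1, -1.4]
gripper_width: 0.0573
time_s: 8.55
tcp_pos: [0.6431, 0.1141, 0.1239]
eef_rot: [104.8, 89.9, -160.2]
contact_force: [-0.5, 0.3, -0.9]
gripper_width: 0.0577
t 8.55 p [0.6431 0.1141 0.1239] jaw -175.0 toolx [-0.001 -0.    -1.   ] w 0.0577 F [-0.5  0.3 -0.9] q [ 27.  21.  -7.  -0. -61. -22.]
.6435,.115,.11,185 turn [-0.001 -0.    -0.001] then shift cm [ 1.39 -0.04  0.08]
.6435,.115,.011,185 turn [0. 0. 0.] then shift cm [9.9 0.  0. ]
```

```bash
cat > chk.py <<'E'
# white points of a held/standing pot near TCP: python3 chk.py half_w
import sys
from h import *
p=r.get_state()["tcp_pos"]
for n in("side","top"):
    b,d,S=cloud(n); m=(np.hypot(S[...,0]-p[0],S[...,1]-p[1])<.06)&(S[...,2]>.026)&(S[...,2]<p[2]+.066)
    g=b.astype(int); m&=(g.min(-1)>110)
    q=S[m]
    if len(q)>20: print(n,len(q),"lo",np.round(np.percentile(q,2,axis=0),3),"hi",np.round(np.percentile(q,98,axis=0),3))
    cv2.imwrite(f"pics/{n}_now.png",b)
    if n=="side":
        for h in range(int(p[2]*1000)-10,int(p[2]*1000)+70,8):
            k=q[abs(q[:,2]*1000-h)<4]
            if len(k)>5: print(h,len(k),"x",np.round(np.percentile(k[:,0],[3,97]),3),"ymax",np.round(np.percentile(k[:,1],95),3))
E
python3 chk.py; python3 -c "
import cv2
a=cv2.imread('pics/side_now.png');cv2.imwrite('pics/n1.png',cv2.resize(a[90:290,160:360],(600,600)))"
```

```text
side 364 lo [0.622 0.089 0.183] hi [0.669 0.142 0.188]
185 364 x [0.623 0.668] ymax 0.14
top 86 lo [0.628 0.084 0.142] hi [0.651 0.139 0.189]
```

View pics/n1.png

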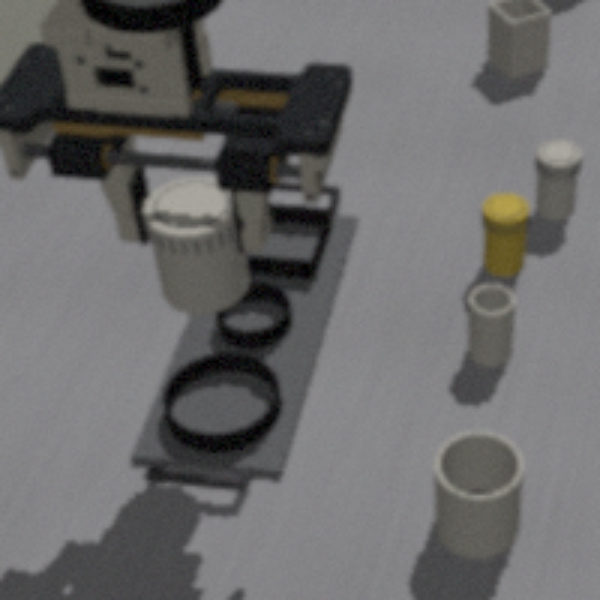

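The pot hangs upright over the carrier, lid centre ≈ (0.645, 0.115), matching bay_large. Lowering it.

```bash
python3 -m creep '[[0,0,0,1.5,0,0.1,50],[0,0,0,2.5,0,0,50],[0,0,0,2.5,0,0,50],[0,0,0,2,0,0,50],[0,0,0,1.3,0,0,50],[0,0,0,0.7,0,0,50],[0,0,0,0.5,0,0,50],[0,0,0,0,0,0,50]]' && python3 -m creep '[[0,0,0,0.2,0,0,50],[0,0,0,0,0,0,50]]'; python3 go.py
```

```text
time_s: 9.45
tcp_pos: [0.6441, 0.1158, 0.0146]
eef_rot: [-86.4, 90.0, 8.6]
contact_force: [-0.4, -0.3, -0.8]
gripper_width: 0.0577
time_s: 9.65
tcp_pos: [0.6443, 0.1161, 0.013]
eef_rot: [-69.3, 89.9, 25.7]
contact_force: [0.5, 0.4, -1.3]
gripper_width: 0.0573
t 9.65 p [0.6443 0.1161 0.013 ] jaw -175.0 toolx [ 0.001  0.    -1.   ] w 0.0573 F [ 0.5  0.4 -1.3] q [ 27.  27. -14.   0. -49. -22.]
```

```bash
python3 -m creep '[[0,0,0,0.2,0,0,50],[0,0,0,0.1,0,0,50],[0,0,0,0,0,0,50]]' && python3 -m creep '[[0,0,0,0,0,0,80],[0,0,0,0,0,0,85],[0,0,0,0,0,0,85],[0,0,0,0,0,0,85],[0,0,0,0,0,0,85]]' && python3 -m creep '[[0,0,0,-2,0,0,85],[0,0,0,-3,0,0,85],[0,0,0,-3,0,0,85],[0,0,0,-2,0,0,85],[0,0,0,-1,0,0,85],[0,0,0,0,0,0,85]]'; python3 go.py .455,-.1637,.12,185 .455,-.1637,-.003,185; python3 chk.py
```

```text
time_s: 9.95
tcp_pos: [0.6445, 0.1162, 0.0107]
eef_rot: [-82.1, 89.9, 12.9]
contact_force: [-2.0, 0.4, 6.6]
gripper_width: 0.0578
time_s: 10.45
tcp_pos: [0.6439, 0.1159, 0.0093]
eef_rot: [108.2, 90.0, -156.8]
contact_force: [-0.8, 0.4, -0.0]
gripper_width: 0.0745
time_s: 11.05
tcp_pos: [0.6447, 0.1163, 0.1208]
eef_rot: [-70.9, 89.9, 24.1]
contact_force: [-0.2, 0.9, 0.3]
gripper_width: 0.0743
t 11.05 p [0.6447 0.1163 0.1208] jaw -175.0 toolx [ 0.002  0.001 -1.   ] w 0.0743 F [-0.2  0.9  0.3] q [ 27.  21.  -8.   0. -61. -22.]
.455,-.1637,.12,185 turn [-0.     0.001  0.002] then shift cm [  0.08  21.34 -26.24]
.455,-.1637,-.003,185 turn [0. 0. 0.] then shift cm [12.3  0.   0. ]
side 468 lo [0.618 0.091 0.07 ] hi [0.669 0.144 0.075]
top 103 lo [0.635 0.086 0.035] hi [0.671 0.141 0.076]
```

Large pot stands in its bay: lid top ≈ 0.0725 against 0.072 expected. Now the small pot.

```bash
python3 -m creep '[[0,0,0,0,1.2,-1.5,75],[0,0,0,0,2.4,-2.9,75],[0,0,0,0,2.9,-3.6,75],[0,0,0,0,2.9,-3.6,75],[0,0,0,0,2.9,-3.6,75],[0,0,0,0,2.9,-3.6,75],[0,0,0,0,2.9,-3.6,75],[0,0,0,0,2.2,-2.6,75]]' && python3 -m creep '[[0,0,0,0,1,-1.2,75],[0,0,0,0,0,0,75],[0,0,0,0,0,0,75]]'; python3 go.py .455,-.1637,.02,185 .455,-.1637,-.004,185; python3 tips.py
```

```text
time_s: 11.95
tcp_pos: [0.4606, -0.1523, 0.118]
eef_rot: [83.0, 89.8, 178.0]
contact_force: [1.0, -0.6, 0.0]
gripper_width: 0.0657
time_s: 12.25
tcp_pos: [0.4546, -0.1635, 0.1189]
eef_rot: [86.9, 90.0, -178.1]
contact_force: [0.7, -0.9, -0.0]
gripper_width: 0.0656
t 12.25 p [ 0.4546 -0.1635  0.1189] jaw -175.1 toolx [-0.001 -0.    -1.   ] w 0.0656 F [ 0.7 -0.9 -0. ] q [  4.   6. -29.  -0. -55.   1.]
.455,-.1637,.02,185 turn [-0.001  0.    -0.001] then shift cm [ 9.89 -0.04 -0.02]
.455,-.1637,-.004,185 turn [0. 0. 0.] then shift cm [2.4 0.  0. ]
side 1 n 138 lowest z [0.024 0.045 0.054 0.058] x [0.471 0.493 0.502] y -0.149
side -1 n 151 lowest z [0.013 0.02  0.025 0.028] x [0.381 0.413 0.439] y -0.156
tcp [ 0.4549 -0.1631  0.119 ]
```

```bash
python3 -m creep '[[0,0,0,1.5,0,0,75],[0,0,0,2.5,0,0,75],[0,0,0,2.5,0,0,75],[0,0,0,2.5,0,0,75],[0,0,0,1.9,0,0,75],[0,0,0,1,0,0,75],[0,0,0,0.4,0,0,75],[0,0,0,0,0,0,75]]' && python3 tips.py && python3 -m creep '[[0,0,0,0,0,0,28],[0,0,0,0,0,0,28],[0,0,0,0,0,0,28],[0,0,0,0,0,0,28],[0,0,0,0,0,0,28],[0,0,0,0,0,0,28],[0,0,0,0,0,0,28]]' 15; python3 go.py
```

```text
time_s: 13.1
tcp_pos: [0.4548, -0.1632, -0.0037]
eef_rot: [96.6, 90.0, -168.4]
contact_force: [-0.7, 0.6, 0.9]
gripper_width: 0.0656
side 1 n 95 lowest z [0.032 0.035 0.037 0.039] x [0.487 0.494 0.501] y -0.149
side -1 n 104 lowest z [0.019 0.034 0.035 0.036] x [0.381 0.411 0.42 ] y -0.156
tcp [ 0.4552 -0.1633 -0.0032]
time_s: 13.85
tcp_pos: [0.4548, -0.1636, -0.0033]
eef_rot: [-105.7, 90.0, -10.7]
contact_force: [-1.5, 0.6, 4.0]
gripper_width: 0.0356
t 13.85 p [ 0.4548 -0.1636 -0.0033] jaw -175.0 toolx [ 0. -0. -1.] w 0.0356 F [-1.5  0.6  4. ] q [  4.  16. -37.   0. -37.   1.]
```

```bash
python3 -m creep '[[0,0,0,-1,0,0,28],[0,0,0,-2.5,0,0,28],[0,0,0,-3,0,0,28],[0,0,0,-3,0,0,28],[0,0,0,-2,0,0,28],[0,0,0,-0.8,0,0,28],[0,0,0,0,0,0,28]]'; python3 go.py .6507,.0276,.12,185 .6507,.0276,.004,185
```

```text
time_s: 14.55
tcp_pos: [0.4551, -0.1635, 0.1205]
eef_rot: [-89.5, 89.9, 5.5]
contact_force: [-0.7, 0.1, -0.8]
gripper_width: 0.0357
t 14.55 p [ 0.4551 -0.1635  0.1205] jaw -175.0 toolx [ 0.002  0.    -1.   ] w 0.0357 F [-0.7  0.1 -0.8] q [  4.   6. -29.  -0. -55.   1.]
.6507,.0276,.12,185 turn [-0.     0.     0.002] then shift cm [  0.05 -21.15  17.33]
.6507,.0276,.004,185 turn [0. 0. 0.] then shift cm [11.6  0.   0. ]
```

```bash
python3 -m creep '[[0,0,0,0,-1,0.8,28],[0,0,0,0,-2.2,1.8,28],[0,0,0,0,-3.3,2.7,28],[0,0,0,0,-3.3,2.7,28],[0,0,0,0,-3.3,2.7,28],[0,0,0,0,-3.3,2.7,28],[0,0,0,0,-2.6,2.1,28],[0,0,0,0,-1.5,1.3,28]]' && python3 -m creep '[[0,0,0,0,-0.7,0.5,28],[0,0,0,0,0,0,28],[0,0,0,0,0,0,28]]'; python3 go.py .6507,.0276,.12,185 .6507,.0276,.004,185; python3 chk.py
```

```text
time_s: 15.35
tcp_pos: [0.6452, 0.024, 0.1167]
eef_rot: [101.5, 89.8, -163.4]
contact_force: [0.7, -0.7, -0.9]
gripper_width: 0.0357
time_s: 15.65
tcp_pos: [0.6497, 0.0269, 0.1183]
eef_rot: [98.8, 89.9, -166.2]
contact_force: [-1.2, 0.1, -0.9]
gripper_width: 0.0357
t 15.65 p [0.6497 0.0269 0.1183] jaw -175.0 toolx [-0.002 -0.001 -1.   ] w 0.0357 F [-1.2  0.1 -0.9] q [ 20.  21.  -8.  -0. -61. -15.]
.6507,.0276,.12,185 turn [-0.    -0.    -0.002] then shift cm [-0.17 -0.1   0.06]
.6507,.0276,.004,185 turn [0. 0. 0.] then shift cm [11.6  0.   0. ]
side 109 lo [0.616 0.011 0.171] hi [0.667 0.038 0.182]
180 105 x [0.638 0.665] ymax 0.037
```

```bash
python3 -m creep '[[0,0,0,1.5,-0.1,0.1,28],[0,0,0,2.5,0,0,28],[0,0,0,2.5,0,0,28],[0,0,0,2,0,0,28],[0,0,0,1.3,0,0,28],[0,0,0,0.8,0,0,28],[0,0,0,0.4,0,0,28],[0,0,0,0,0,0,28]]' && python3 -m creep '[[0,0,0,0.2,0,0,28],[0,0,0,0.2,0,0,28],[0,0,0,0,0,0,28]]'; python3 go.py
```

```text
time_s: 16.55
tcp_pos: [0.6517, 0.0282, 0.0094]
eef_rot: [-102.3, 90.0, -7.3]
contact_force: [0.2, -0.1, -0.7]
gripper_width: 0.0355
time_s: 16.85
tcp_pos: [0.6517, 0.0284, 0.0057]
eef_rot: [-66.3, 90.0, 28.7]
contact_force: [0.2, -0.2, -0.1]
gripper_width: 0.0356
t 16.85 p [0.6517 0.0284 0.0057] jaw -175.0 toolx [ 0.  0. -1.] w 0.0356 F [ 0.2 -0.2 -0.1] q [ 20.  28. -15.  -0. -48. -15.]
```

```bash
python3 -m creep '[[0,0,0,0.2,0,0,28],[0,0,0,0.1,0,0,28],[0,0,0,0,0,0,28]]' && python3 -m creep '[[0,0,0,0,0,0,60],[0,0,0,0,0,0,65],[0,0,0,0,0,0,65],[0,0,0,0,0,0,65],[0,0,0,0,0,0,65]]' && python3 -m creep '[[0,0,0,-2,0,0,65],[0,0,0,-3,0,0,65],[0,0,0,-3,0,0,65],[0,0,0,-3,0,0,65],[0,0,0,-1.5,0,0,65],[0,0,0,0,0,0,65]]'; python3 go.py .3663,.3047,.125,148.2 .3663,.3047,.004,148.2; python3 chk.py
```

```text
time_s: 17.15
tcp_pos: [0.6518, 0.0284, 0.0028]
eef_rot: [-95.2, 90.0, -0.3]
contact_force: [-1.3, 0.1, 2.3]
gripper_width: 0.0353
time_s: 17.65
tcp_pos: [0.6516, 0.0283, 0.0024]
eef_rot: [100.0, 90.0, -165.0]
contact_force: [0.1, -0.6, -0.3]
gripper_width: 0.0566
time_s: 18.25
tcp_pos: [0.6533, 0.0286, 0.1306]
eef_rot: [-82.6, 89.7, 12.4]
contact_force: [0.4, 0.3, -0.9]
gripper_width: 0.0567
t 18.25 p [0.6533 0.0286 0.1306] jaw -175.0 toolx [ 0.005  0.001 -1.   ] w 0.0567 F [ 0.4  0.3 -0.9] q [ 20.  21.  -7.   0. -62. -15.]
.3663,.3047,.125,148.2 turn [0.642 0.002 0.005] then shift cm [ 0.56 38.94  8.34]
.3663,.3047,.004,148.2 turn [0. 0. 0.] then shift cm [12.1  0.   0. ]
side 150 lo [0.61  0.013 0.061] hi [0.667 0.045 0.17 ]
```

```bash
python3 -m creep '[[0.13,0,0,0,0,0,90],[0.13,0,0,0,0,0,90],[0.13,0,0,0,0,0,90],[0.13,0,0,0,0,0,90],[0.12,0,0,0,0,0,90],[0,0,0,0,1.5,0.3,90],[0,0,0,0,3,0.6,90],[0,0,0,0,4,0.9,90]]' && python3 -m creep '[[0,0,0,0,4,0.9,90],[0,0,0,0,4,0.9,90],[0,0,0,0,4,0.9,90],[0,0,0,0,4,0.9,90],[0,0,0,0,4,0.9,90],[0,0,0,0,4,0.9,90],[0,0,0,0,3,0.6,90],[0,0,0,0,2,0.4,90]]' && python3 -m creep '[[0,0,0,0,1,0.2,90],[0,0,0,0,0,0,90],[0,0,0,0,0,0,90]]'; python3 go.py .3663,.3047,.02,148.2 .3663,.3047,.004,148.2;python3 chk.py
```

```text
time_s: 19.15
tcp_pos: [0.5874, 0.0881, 0.1258]
eef_rot: [146.6, 89.9, -155.1]
contact_force: [0.4, 1.0, 0.1]
gripper_width: 0.0791
time_s: 19.95
tcp_pos: [0.3732, 0.2958, 0.1268]
eef_rot: [159.1, 89.9, -142.4]
contact_force: [-0.4, 0.8, -0.1]
gripper_width: 0.0786
time_s: 20.25
tcp_pos: [0.368, 0.3016, 0.1271]
eef_rot: [-177.3, 90.0, -118.9]
contact_force: [0.1, 0.6, 0.8]
gripper_width: 0.0786
t 20.25 p [0.368  0.3016 0.1271] jaw 148.4 toolx [-0.    -0.001 -1.   ] w 0.0786 F [0.1 0.6 0.8] q [ 63.   5. -29.  -0. -56. -95.]
.3663,.3047,.02,148.2 turn [ 0.003 -0.001  0.   ] then shift cm [10.71  0.31  0.17]
.3663,.3047,.004,148.2 turn [0. 0. 0.] then shift cm [ 1.6  0.  -0. ]
side 780 lo [0.336 0.282 0.062] hi [0.392 0.334 0.108]
165 9 x [0.316 0.404] ymax 0.336
173 7 x [0.315 0.416] ymax 0.336
top 274 lo [0.34  0.277 0.03 ] hi [0.383 0.323 0.069]
```

```bash
python3 -m creep '[[0,0,0,1,0.3,0.2,90],[0,0,0,2,0,0,90],[0,0,0,2.5,0,0,90],[0,0,0,1.5,0,0,90],[0,0,0,0,0,0,90]]'; python3 -c "
from h import *
b,_,_=cloud('side');cv2.imwrite('pics/n2.png',cv2.resize(b[240:380,280:460],(720,560)))"; python3 go.py .3663,.3047,.004,148.2
```

```text
time_s: 20.85
tcp_pos: [0.3658, 0.3032, 0.0549]
eef_rot: [179.5, 89.7, -122.3]
contact_force: [-1.4, -0.5, -0.7]
gripper_width: 0.079
t 20.9 p [0.3664 0.3041 0.0562] jaw 148.3 toolx [-0.001 -0.003 -1.   ] w 0.0789 F [-0.1 -0.7  0.4] q [ 63.  10. -34.  -0. -46. -95.]
.3663,.3047,.004,148.2 turn [ 0.001 -0.003  0.   ] then shift cm [5.22 0.04 0.04]
```

View pics/n2.png

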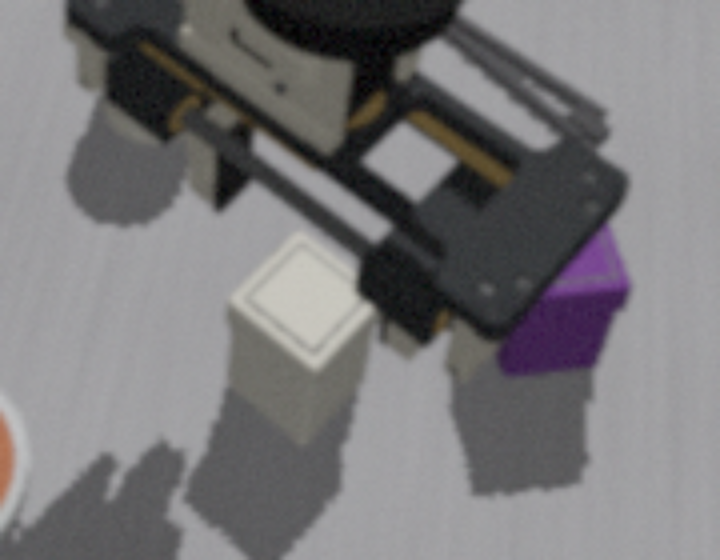

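The jaws line up with the lid's sides, and the purple pot is clear of the fingers. Descend and grip.

```bash
python3 -m creep '[[0,0,0,1.5,0.1,0,90],[0,0,0,1.7,0,0,90],[0,0,0,1.3,0,0,90],[0,0,0,0.7,0,0,90],[0,0,0,0,0,0,90],[0,0,0,0,0,0,90]]' && python3 -m creep '[[0,0,0,0,0,0,40],[0,0,0,0,0,0,40],[0,0,0,0,0,0,40],[0,0,0,0,0,0,40],[0,0,0,0,0,0,40],[0,0,0,0,0,0,40],[0,0,0,0,0,0,40],[0,0,0,0,0,0,40]]' 20; python3 go.py && python3 -m creep '[[0,0,0,-1,0,0,40],[0,0,0,-2.5,0,0,40],[0,0,0,-3,0,0,40],[0,0,0,-3,0,0,40],[0,0,0,-2,0,0,40],[0,0,0,-0.8,0,0,40],[0,0,0,0,0,0,40]]'; python3 go.py .6585,-.0597,.125,148.2 .6585,-.0597,.125,184.8
```

```text
time_s: 21.5
tcp_pos: [0.3662, 0.3063, 0.0061]
eef_rot: [-7.0, 89.9, 51.3]
contact_force: [-0.5, -0.0, 0.3]
gripper_width: 0.0791
time_s: 22.3
tcp_pos: [0.3658, 0.3059, 0.0056]
eef_rot: [-15.9, 90.0, 42.4]
contact_force: [-0.6, -0.9, 3.1]
gripper_width: 0.046
t 22.3 p [0.3658 0.3059 0.0056] jaw 148.3 toolx [ 0.  0. -1.] w 0.046 F [-0.6 -0.9  3.1] q [ 64.  14. -37.   0. -38. -95.]
time_s: 23.0
tcp_pos: [0.3659, 0.3062, 0.1294]
eef_rot: [7.7, 89.9, 66.0]
contact_force: [-0.9, 0.2, -1.8]
gripper_width: 0.0458
t 23.0 p [0.3659 0.3062 0.1294] jaw 148.3 toolx [ 0.001  0.002 -1.   ] w 0.0458 F [-0.9  0.2 -1.8] q [ 64.   5. -29.  -0. -56. -95.]
.6585,-.0597,.125,148.2 turn [ 0.002  0.002 -0.   ] then shift cm [  0.44 -44.15 -15.68]
.6585,-.0597,.125,184.8 turn [-0.639 -0.    -0.   ] then shift cm [0. 0. 0.]
```

```bash
python3 -m creep '[[0,0,0,0,-1,-0.4,40],[0,0,0,0,-2.2,-0.8,40],[0,0,0,0,-3.4,-1.2,40],[0,0,0,0,-3.8,-1.35,40],[0,0,0,0,-3.8,-1.35,40],[0,0,0,0,-3.8,-1.35,40],[0,0,0,0,-3.8,-1.35,40],[0,0,0,0,-3.8,-1.35,40]]' && python3 -m creep '[[0,0,0,0,-3.8,-1.35,40],[0,0,0,0,-3.8,-1.35,40],[0,0,0,0,-3.8,-1.35,40],[0,0,0,0,-3.2,-1.1,40],[0,0,0,0,-2.4,-0.9,40],[0,0,0,0,-1.5,-0.5,40],[0,0,0,0,-0.5,-0.2,40],[0,0,0,0,0,0,40]]' && python3 -m creep '[[-0.1,0,0,0,0,0,40],[-0.13,0,0,0,0,0,40],[-0.13,0,0,0,0,0,40],[-0.13,0,0,0,0,0,40],[-0.1,0,0,0,0,0,40],[-0.05,0,0,0,0,0,40],[0,0,0,0,0,0,40]]'; python3 go.py .6585,-.0597,.125,184.8 .6585,-.0597,.012,184.8; python3 chk.py
```

```text
time_s: 23.8
tcp_pos: [0.5355, 0.0911, 0.1267]
eef_rot: [146.1, 89.8, -155.6]
contact_force: [1.1, 1.3, -1.1]
gripper_width: 0.0458
time_s: 24.6
tcp_pos: [0.6611, -0.0643, 0.1271]
eef_rot: [126.1, 89.9, -175.6]
contact_force: [-0.2, 0.2, -1.6]
gripper_width: 0.0456
time_s: 25.3
tcp_pos: [0.6611, -0.0626, 0.1285]
eef_rot: [29.8, 90.0, 124.9]
contact_force: [-0.3, -0.3, 0.2]
gripper_width: 0.046
t 25.3 p [ 0.6611 -0.0626  0.1285] jaw -174.9 toolx [-0.  0. -1.] w 0.046 F [-0.3 -0.3  0.2] q [ 11.  22.  -6.  -0. -62.  -6.]
.6585,-.0597,.125,184.8 turn [ 0.005  0.    -0.   ] then shift cm [0.35 0.23 0.31]
.6585,-.0597,.012,184.8 turn [0. 0. 0.] then shift cm [11.3  0.  -0. ]
side 160 lo [ 0.626 -0.084  0.178] hi [ 0.683 -0.042  0.191]
190 153 x [0.646 0.682] ymax -0.049
top 44 lo [ 0.652 -0.086  0.186] hi [ 0.66  -0.054  0.193]
```

```bash
python3 -m creep '[[0,0,0,1.5,0.2,0.3,40],[0,0,0,2.5,0,0,40],[0,0,0,2.5,0,0,40],[0,0,0,2.2,0,0,40],[0,0,0,1.3,0,0,40],[0,0,0,0.7,0,0,40],[0,0,0,0.4,0,0,40],[0,0,0,0,0,0,40]]' && python3 -m creep '[[0,0,0,0.2,0,0,40],[0,0,0,0,0,0,40],[0,0,0,0,0,0,40]]'; python3 go.py .6585,-.0597,.0116,184.8
```

```text
time_s: 26.2
tcp_pos: [0.6598, -0.0609, 0.0177]
eef_rot: [-100.3, 90.0, -5.4]
contact_force: [-0.0, 0.4, -1.0]
gripper_width: 0.046
time_s: 26.5
tcp_pos: [0.6598, -0.0609, 0.016]
eef_rot: [-84.7, 90.0, 10.3]
contact_force: [0.3, 0.2, -0.6]
gripper_width: 0.0455
t 26.5 p [ 0.6598 -0.0609  0.016 ] jaw -175.0 toolx [ 0.001  0.    -1.   ] w 0.0455 F [ 0.3  0.2 -0.6] q [ 12.  28. -13.   0. -49.  -7.]
.6585,-.0597,.0116,184.8 turn [0.003 0.    0.001] then shift cm [0.44 0.12 0.13]
```

```bash
python3 -m creep '[[0,0,0,0.2,0.1,0.1,40],[0,0,0,0.2,0,0,40],[0,0,0,0.1,0,0,40],[0,0,0,0,0,0,40]]' && python3 -m creep '[[0,0,0,0,0,0,70],[0,0,0,0,0,0,75],[0,0,0,0,0,0,75],[0,0,0,0,0,0,75],[0,0,0,0,0,0,75]]' && python3 -m creep '[[0,0,0,-2,0,0,75],[0,0,0,-3,0,0,75],[0,0,0,-3,0,0,75],[0,0,0,-3,0,0,75],[0,0,0,-1,0,0,75],[0,0,0,0,0,0,75]]'; python3 go.py
```

```text
time_s: 26.9
tcp_pos: [0.6586, -0.06, 0.0115]
eef_rot: [-118.8, 90.0, -23.8]
contact_force: [-2.7, 0.8, 8.0]
gripper_width: 0.0458
time_s: 27.4
tcp_pos: [0.6584, -0.0601, 0.0103]
eef_rot: [97.6, 90.0, -167.5]
contact_force: [0.3, -0.4, -0.3]
gripper_width: 0.0652
time_s: 28.0
tcp_pos: [0.6595, -0.0599, 0.1324]
eef_rot: [-86.7, 89.8, 8.3]
contact_force: [-0.3, 0.0, 0.2]
gripper_width: 0.0655
t 28.0 p [ 0.6595 -0.0599  0.1324] jaw -175.0 toolx [ 0.004  0.001 -1.   ] w 0.0655 F [-0.3  0.   0.2] q [ 12.  22.  -6.   0. -62.  -7.]
```

Released. I'll move aside (−y) for a final check.

```bash
python3 -m creep '[[0,0,0,-2,0,-1.5,75],[0,0,0,-2,0,-3,75],[0,0,0,0,0,-4,75],[0,0,0,0,0,-4,75],[0,0,0,0,0,-4,75],[0,0,0,0,0,-4,75],[0,0,0,0,0,-4,75],[0,0,0,0,0,-4,75]]' && python3 -m creep '[[0,0,0,0,0,-4,75],[0,0,0,0,0,-4,75],[0,0,0,0,0,-2,75],[0,0,0,0,0,-1,75],[0,0,0,0,0,0,75],[0,0,0,0,0,0,75]]'; python3 - <<'E'
from h import *
im,d,P=cloud("top"); cv2.imwrite("pics/top9.png",im); b,_,S=cloud("side"); 
cv2.imwrite("pics/f.png",np.hstack([cv2.resize(im[110:270,190:490],(600,320)),cv2.resize(b[130:290,190:290],(200,320))]))
P0=np.load("pics/top0.npy")
def m(n,x,y,lo,hi=.1):
    for t,Q in(("top",P),("side",S)):
        q=Q[(np.hypot(Q[...,0]-x,Q[...,1]-y)<.04)&(Q[...,2]>lo)&(Q[...,2]<hi)].astype(np.float32)
        if len(q)<10: print(n,t,"hidden");continue
        c,w,a=cv2.minAreaRect(q[:,:2]); print(n,t,len(q),"c",np.round(c,4),"off mm",np.round((np.array(c)-[x,y])*1000,1),"size",np.round(w,3),round(a,1),"z",np.round(np.percentile(q[:,2],[5,50,95]),3))
m("L",.6435,.115,.062);m("S",.6507,.0276,.054);m("Sq",.6585,-.0597,.062)
m("oL",.4526,.171,.05);m("oS",.4757,.0126,.043);m("oSq",.5253,-.3812,.05)
E
```

```text
time_s: 28.8
tcp_pos: [0.6824, -0.3452, 0.168]
eef_rot: [62.4, 89.8, 157.4]
contact_force: [0.4, 0.5, -0.1]
gripper_width: 0.0657
time_s: 29.4
tcp_pos: [0.6927, -0.4524, 0.1695]
eef_rot: [47.1, 89.9, 142.1]
contact_force: [-0.6, 0.2, 0.5]
gripper_width: 0.0658Traceback (most recent call last):
  File "<stdin>", line 10, in <module>
  File "<stdin>", line 9, in m
cv2.error: OpenCV(4.12.0) /io/opencv/modules/imgproc/src/convhull.cpp:143: error: (-215:Assertion failed) total >= 0 && (depth == CV_32F || depth == CV_32S) in function 'convexHull'
```

View pics/f.png

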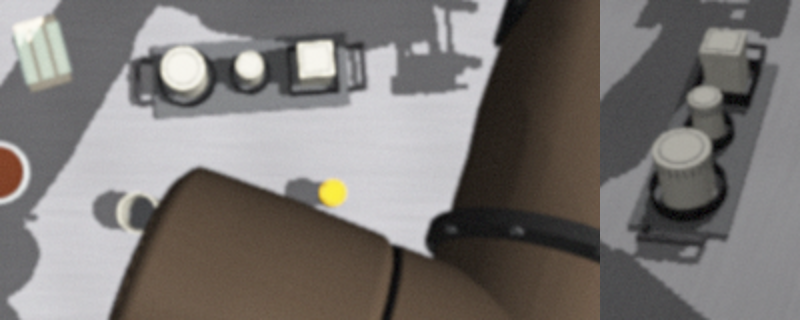

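All three pots are seated in their bays, seen upright in both views. Now the numbers.

```bash
python3 - <<'E'
from h import *
_,_,P=cloud("top"); _,_,S=cloud("side")
for n,x,y,lo in(("L",.6435,.115,.062),("S",.6507,.0276,.054),("Sq",.6585,-.0597,.062),("oL",.4526,.171,.05),("oS",.4757,.0126,.043),("oSq",.5253,-.3812,.05)):
    for t,Q in(("top",P),("side",S)):
        q=np.ascontiguousarray(Q[(np.hypot(Q[...,0]-x,Q[...,1]-y)<.04)&(Q[...,2]>lo)&(Q[...,2]<.085)],dtype=np.float32)
        if len(q)<10: print(n,t,"hidden");continue
        c,w,a=cv2.minAreaRect(q[:,:2].copy()); print(n,t,len(q),"off mm",np.round((np.array(c)-[x,y])*1000,1),"size",np.round(w,3),round(a,1),"z",np.round(np.percentile(q[:,2],[5,50,95]),3))
E
```

```text
L top 377 off mm [0.1 1.1] size [0.056 0.057] 2.4 z [0.068 0.072 0.075]
L side 555 off mm [-0.7  1.8] size [0.058 0.057] 87.9 z [0.065 0.072 0.074]
S top 146 off mm [ 0.6 -0.4] size [0.035 0.032] 0.2 z [0.059 0.064 0.067]
S side 201 off mm [0.3 2.2] size [0.036 0.036] 80.3 z [0.055 0.064 0.066]
Sq top 312 off mm [-0.3 -1. ] size [0.046 0.046] 5.0 z [0.067 0.072 0.075]
Sq side 317 off mm [-0.9  0.4] size [0.046 0.052] 4.4 z [0.064 0.072 0.074]
oL top 68 off mm [2.9 4.6] size [0.044 0.053] 63.6 z [0.052 0.059 0.062]
oL side 283 off mm [-0.6  2.4] size [0.054 0.054] 12.4 z [0.051 0.057 0.061]
oS top hidden
oS side 118 off mm [-1.7  2.7] size [0.03  0.035] 11.9 z [0.044 0.049 0.053]
oSq top hidden
oSq side 150 off mm [-0.6  0.6] size [0.047 0.05 ] 44.9 z [0.051 0.057 0.061]
```

```bash
python3 -c "
from plant import r
print(r.close_job())"
```

```text
the job is handed in; nothing more can be done
None
```

I put the large round, small round and square closed pots into their own bays, each set down on the base and released, and handed the job in with the robot's clock at about 30 s of the 80 s allowed. The arm was parked clear of everything.

**Final checks:**
- **Closed pots:** each is within about 2 mm of its bay's centre in both cameras. Lid tops measured 72, 64 and 72 mm, as expected for pots standing on the base. The square pot is lined up with its bay to within about 1°, and all three look upright.
- **Open pots:** all three are standing within about 3 mm of their start positions in the side view. In the top view the arm hid the small and square ones completely and partly covered the large one (its 5 mm reading there is unreliable).

**One check disagreed:** the reported TCP height reads about 35 mm lower than where the fingertips really are. Because of this the first grip, on the large pot, closed above the lid without touching anything. I measured the offset with the side camera and corrected every later move for it.

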